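# Find the sample tin with the whole core plug and present it to the code reader

### The arm

A 6-joint arm with a two-finger parallel gripper is mounted at the origin on the work surface. World frame = base frame: x ahead of the robot, y to its left, z up, the work surface at z = 0. Lengths are in mm, angles in rad, forces in N, time in s.
With the tool pointing down it reaches from about 350 to 975 mm from the base axis. Payload 7.1 kg.
Tool frame: the origin (TCP) lies at the very end of the fingers, on their centre line; the grasp point (between the pads) lies 19 mm behind it; z points along the fingers, y is the line along which they close (so a half turn about z gives the same grasp; the last joint's range is limited). The gripper opens to 88 mm and grips with 3 to 60 N. Pads are 20 mm wide; open, the fingers measure 115 mm over their backs; the gripper's body (75 mm by 178 mm) begins 61 mm behind the grasp point.
Start: joints at [1.097, 0.423, 1.63, -0, 1.089, -0.019], TCP at [274.519, 561.466, 222.675] pointing down, gripper open.
Joint ranges: [-3, 3], [-0.9, 2.11], [0.09, 2.58], [-1.31, 4.45], [0.11, 2.69], [-2.54, 2.54]. Speed limits (rad/s): [2.39, 2.39, 3.01, 3.14, 3.14, 3.14].

### API

Orientations are given as a rotation vector (axis times angle).
In Python, from workcell import get_obs, get_image, job, models gives the robot as it stands.
- The arm moves only by the tool jog_arm, never from a script. Its argument "increments" is one flat list of numbers, 7 for each row, row after row: the turn, a rotation vector about the tool's x, y, z in degrees, then the shift along the tool's x, y, z in mm, then the opening in per cent of the stroke, from 0 (shut) to 100 (fully open). A call has 1 to 12 rows; each row shifts and turns the commanded pose from where the row before left it, along the tool's axes as they then stand; what a row does not reach is not made up. A row lasts 1/8 s, in which the tool goes at most 62.5 mm and 10.7 degrees, less where a joint would pass 70% of its speed; a pose out of reach is approached as far as the arm can. A call is refused whole if a number of a shift passes 62.5 or a number of a turn 10.7, either way. A call with a gripper value outside its range is refused whole. The fingers move at their own pace and stop on an object; the grip force is fixed at half the most. Time passes only in rows, so rows that do not move let the fingers close. It gives the time, the measured TCP pose, the force, the opening and the grip force at its end, in the units of the state.
- get_obs(): the state, without advancing time (a new reading comes with each control period).
- get_image(name): name is "side" or "top" or "wrist"; returns a dict with "pixels" (384x512x3 uint8, blue, green, red), "depth" (384x512 float32, mm along the optical axis (not along the pixel's ray), 0 where there is no reading), "fx", "fy", "cx", "cy" (pixels), "k1" (the pictures are not rectified: a ray, as slopes to the right and down, at radius r is drawn at 1 + k1 r^2 times it, then the intrinsics apply), "cam_to_world" (4x4, takes a point from camera to world coordinates); the wrist camera has in their place "tool_from_camera" (4x4, takes a point from camera to tool coordinates, whose origin is the TCP and whose axes are the flange's). Camera axes: x right, y up, looking along -z (the intrinsics and any distortion apply to the point x, -y, -z); pixel columns grow to the right and rows downward; lengths in mm; the calibration is good to about 2 mm. A picture is of the moment at which its call begins: read the wrist's pose just before it.
- job.close_job(): hands the job in; it is judged then, once.
Trained networks look in the newest picture that a camera, given by its name, has taken for a name from the list of things; names that differ only in an ending like _2 or _b are one class to them, and where a whole thing is asked for, a point or a joint stands for the part that bears it (a point fixed in the world has none). Each returns a list of dicts, best first, with "p" (0 to 1); they miss things now and then, are a little off and sometimes report something else, mostly with a low value. They report only what shows in the picture. A call takes as long as a camera call. They do not tell look-alikes from the thing itself.
- models.look_for(target, camera): "centre" ([x, y, z] in mm, in world coordinates, good to about 4 mm: the middle of the surface that is visible of it).
- models.regions_of(target, camera): "region" (384x512 bool, what is visible of it).
The state is a dict: "t": time; "qpos": joint angles; "qvel": joint speeds; "joint_torque": joint torques, N m; "ee_pos": TCP position; "orientation": TCP orientation; "ft_force": force on the tool from outside, world axes, zero at the start; "moment": the same for the moment, N m; "width": finger opening in mm; "grasp_force": force on a finger pad.
Only numpy, scipy, OpenCV 4.12 (cv2) and the standard library are available. Lean on these libraries where they do the work, as an engineer would, in place of code of your own. Each camera call takes 0.05 s, during which the arm holds its last target. There are 200 camera calls.

### The job

Two of the tins on the freely turning carousel have lids and look alike, but one holds a whole ore plug and the other only a thin slice: lift each of these two clear of the carousel in turn to feel which is heavier, and whenever you put one back, stand it upright on the carousel plate without dropping it. Finish with the heavier tin in the gripper, held level and still about 50 mm above the middle of the code reader's glass and not let go, with the lighter one standing on the carousel. Do not knock the open tins over or off the carousel, and leave the things lying on the bench where they are.

Things in the scene. Friction and masses are not known exactly. Their poses are not given: they have to be found in the camera images.
- tin_a: One of two like aluminium sample tins with a fixed press-on lid. Body 58 mm across, lid 61 mm, height 50 mm; grip it from above by the lid's smooth skirt (the top 12 mm). Origin: centre of the underside, z up. Inside, loose and unseen, is a whole ore plug (280 to 370 g with the tin) or a thin slice (90 to 120 g); which tin has the plug, and where each stands, varies.
- tin_b: One of two like aluminium sample tins with a fixed press-on lid. Body 58 mm across, lid 61 mm, height 50 mm; grip it from above by the lid's smooth skirt (the top 12 mm). Origin: centre of the underside, z up. Inside, loose and unseen, is a whole ore plug (280 to 370 g with the tin) or a thin slice (90 to 120 g); which tin has the plug, and where each stands, varies.
- carousel: Bench carousel carrying all five tins in a ring about 95 mm from its axis, some 112 mm apart: a fixed grey foot 180 mm across and, on a bearing, a flat steel plate 270 mm across, its top 36 mm above the bench, with a small black hub cap (42 mm across, 7 mm high). Origin: on the bench, on the plate's axis. The plate turns if pushed sideways off its axis.
- carousel_plate (a joint): Angle of the carousel's plate about its upright axis, rad, counter-clockwise from above. No drive and no stops: it turns freely at a touch (well under 0.01 N m) and coasts to rest.
- reader_glass (a point): Centre of the square glass window (74 mm) in the top of the code reader, a fixed grey box 156 x 112 mm that looks upwards and reads the mark on a tin's underside; the glass, 70 mm above the bench, lies towards the end of the box away from its small display and keys. z points up.
- reader: The code reader's box, 156 mm (along its x) by 112 mm (along its y) by 70 mm high, fixed to the bench. Origin at the centre of its underside; the glass is 24 mm along its +x from there.
- open_tin_1: Open aluminium sample tin on the carousel plate, no lid, empty or with ore chips stuck in it; 60 mm across the rim, 46 mm high, about 50 g. Origin: centre of the underside. A bystander: it may ride round with the plate but not be knocked over or off.
- open_tin_2: Open aluminium sample tin on the carousel plate, no lid, empty or with ore chips stuck in it; 60 mm across the rim, 46 mm high, about 50 g. Origin: centre of the underside. A bystander: it may ride round with the plate but not be knocked over or off.
- open_tin_3: Open aluminium sample tin on the carousel plate, no lid, empty or with ore chips stuck in it; 60 mm across the rim, 46 mm high, about 50 g. Origin: centre of the underside. A bystander: it may ride round with the plate but not be knocked over or off.
- spare_lid: Spare tin lid lying on the bench, 61 mm across, 12 mm high. Origin at the centre of its underside. A bystander.
- core: Upright ore core offcut on the bench, a red-brown cylinder 46 mm across and 55 mm high. Origin at the centre of its underside. A bystander.
- brush: Blue-handled sieve brush, about 200 mm long, lying on the bench beyond the carousel. A bystander.
- spatula: Spatula, about 200 mm long, lying on the bench beyond the reader. A bystander.
- sieve: Round steel test sieve, 205 mm across, 62 mm high, on the bench to the left of the carousel. Origin at the centre of its underside. A bystander.
There are look-alikes about, which are no part of the job. What is shaped like the tin_b but orange is not meant. Leave any green look-alike of the tin_a alone.

How it is judged (in metres and radians):
On the way, in this order (a step that is already met when the one before it is completed fails the run):
1. the lighter lidded tin has been lifted at least 10 mm clear of the carousel while the heavier stands on the carousel (before or after the heavier was tried) (((height (world z) of tin_a above 0.046 m and contact force between tin_a and the fingers above 0.3 N and contact force between tin_a and carousel below 0.05 N and contact force between tin_b and carousel above 1.9 N) or (height (world z) of tin_b above 0.046 m and contact force between tin_b and the fingers above 0.3 N and contact force between tin_b and carousel below 0.05 N and contact force between tin_a and carousel above 1.9 N))), for 0.2 s.
2. then the heavier lidded tin has been lifted at least 10 mm clear of the carousel while the lighter stands on the carousel (((height (world z) of tin_a above 0.046 m and contact force between tin_a and the fingers above 0.3 N and contact force between tin_a and carousel below 0.05 N and contact force between tin_b and carousel between 0.3 and 1.9 N) or (height (world z) of tin_b above 0.046 m and contact force between tin_b and the fingers above 0.3 N and contact force between tin_b and carousel below 0.05 N and contact force between tin_a and carousel between 0.3 and 1.9 N))), for 0.2 s.
At the end, for the whole second after the job is handed in: The heavier lidded tin is in the fingers, carried by nothing else, underside 25 to 80 mm above the glass, within 20 mm of its centre sideways, level within 0.15 rad, still. The lighter (bears on the plate with under 1.9 N; the heavier over 2.7 N) stands upright at rest, untouched, on the plate (((height (world z) of tin_a above 0.046 m and contact force between tin_a and the fingers above 0.3 N and contact force between tin_a and carousel below 0.05 N and contact force between tin_a and reader below 0.05 N and horizontal distance between tin_a and reader_glass below 0.02 m and z of tin_a in the frame of reader_glass between 0.025 and 0.08 m and angle between tin_a's own z axis and vertical below 0.15 rad and linear speed of tin_a below 0.03 m/s and contact force between tin_b and carousel between 0.3 and 1.9 N and angle between tin_b's own z axis and vertical below 0.1 rad and height (world z) of tin_b below 0.045 m and linear speed of tin_b below 0.05 m/s and contact force between tin_b and the fingers below 0.05 N) or (height (world z) of tin_b above 0.046 m and contact force between tin_b and the fingers above 0.3 N and contact force between tin_b and carousel below 0.05 N and contact force between tin_b and reader below 0.05 N and horizontal distance between tin_b and reader_glass below 0.02 m and z of tin_b in the frame of reader_glass between 0.025 and 0.08 m and angle between tin_b's own z axis and vertical below 0.15 rad and linear speed of tin_b below 0.03 m/s and contact force between tin_a and carousel between 0.3 and 1.9 N and angle between tin_a's own z axis and vertical below 0.1 rad and height (world z) of tin_a below 0.045 m and linear speed of tin_a below 0.05 m/s and contact force between tin_a and the fingers below 0.05 N))); the arm keeps its last pose, push and grip.
It fails at once if a lidded tin is dropped or flung (moves faster than 0.6 m/s out of the fingers: a fall of about 18 mm) or tipped over (0.7 rad) ((linear speed of tin_a above 0.6 m/s and contact force between tin_a and the fingers below 0.02 N) or angle between any of tin_a, tin_b's own z axis and vertical above 0.7 rad or (linear speed of tin_b above 0.6 m/s and contact force between tin_b and the fingers below 0.02 N)).
It fails at once if an open tin is knocked over (tilts 0.5 rad) or off the carousel (angle between any of open_tin_1, open_tin_2, open_tin_3's own z axis and vertical above 0.5 rad or height (world z) of any of open_tin_1, open_tin_2, open_tin_3 below 0.028 m).
It fails at once if a thing lying on the bench is moved by more than 30 mm (distance of any of spare_lid, core, brush, spatula, sieve from where it was at the start of the episode above 0.03 m).
It also fails if it takes over 72 s, if anything falls off the work surface, if the arm or the gripper's body presses on something with over 40 N, if the wrist force passes 120 N, or if a joint passes its speed limit or range.

## Working session

There is one attempt and no reset: what is moved stays moved. The work goes in short steps, Python scripts to look and compute and a tool call to move; the robot and the scene stay as the last step left them, time stands still between calls to the robot, and variables do not carry over. Pictures are saved under pics/ and viewed, at most 10 in all, crops included, and the job is handed in when it is done.

Besides the shell and the picture viewer there is one more tool, called after "Emit:" as a command line: name --argument value ..., lists and objects as JSON in quotes. jog_arm: Moves the arm, as the interface text tells. Its arguments: {"type":"object","properties":{"increments":{"type":"array"}},"required":["increments"]}

```bash
mkdir -p pics
cat > h.py <<'E'
import numpy as np, cv2
from workcell import get_obs, get_image, job, models
from scipy.spatial.transform import Rotation as R
def T(im,o=None):
    if "cam_to_world" in im: return np.array(im["cam_to_world"])
    M=np.eye(4); M[:3,:3]=R.from_rotvec(o["orientation"]).as_matrix(); M[:3,3]=o["ee_pos"]
    return M@np.array(im["tool_from_camera"])
def cloud(im,o=None):
    K=np.array([[im["fx"],0,im["cx"]],[0,im["fy"],im["cy"]],[0,0,1]])
    d=im["depth"]; h,w=d.shape
    v,u=np.mgrid[:h,:w]; p=np.stack([u,v],-1).reshape(-1,1,2).astype(float)
    n=cv2.undistortPoints(p,K,np.array([im["k1"],0,0,0.])).reshape(h,w,2)
    M=T(im,o); P=np.stack([n[...,0]*d,-n[...,1]*d,-d],-1)
    return P@M[:3,:3].T+M[:3,3]
E
python3 - <<'E'
from h import *
o=get_obs(); print(o)
for c in ["top","side"]:
    im=get_image(c); cv2.imwrite(f"pics/{c}0.png",im["pixels"])
    W=cloud(im); np.save(f"{c}W.npy",W)
    for n in ["tin_a","open_tin_1","carousel","reader","spare_lid","core"]:
        for r in models.look_for(n,c): print(c,n,np.round(r["centre"]),round(r["p"],2))
E
```

```text
{'t': 0.0, 'qpos': array([ 1.09700021e+00,  4.23820864e-01,  1.63068635e+00, -2.04700771e-05,
        1.08865471e+00, -1.89918928e-02]), 'qvel': array([1.43165555e-03, 9.46780952e-04, 4.65541972e-04, 6.23410386e-04,
       5.05551437e-05, 1.00118098e-03]), 'joint_torque': array([ 1.19560078e-03, -5.44622254e+01, -2.73675799e+01,  6.44411612e-02,
        2.27821106e-02, -1.20348632e-04]), 'ee_pos': array([274.27009637, 560.96830832, 221.91563051]), 'orientation': array([-7.08166446e-01, -3.06036021e+00,  2.39723076e-03]), 'ft_force': array([-0.03210534,  0.49576902, -0.4211539 ]), 'moment': array([-0.01486925, -0.00348767,  0.04617772]), 'grasp_force': 0.0, 'width': 87.83924833134803}
top tin_a [325. 209.  46.] 0.97
top tin_a [369. 378.  51.] 0.83
top tin_a [648. 107.  85.] 0.74
top tin_a [644.   1.  82.] 0.67
top tin_a [ 551. -299.   66.] 0.56
top open_tin_1 [529. -33.  50.] 0.83
top open_tin_1 [474.  64.  49.] 0.74
top open_tin_1 [572.  56.  38.] 0.73
top open_tin_1 [548. 147.  42.] 0.59
top open_tin_1 [ 554. -298.   65.] 0.44
top carousel [574.  57.  38.] 0.75
top carousel [474.  62.  47.] 0.58
top reader [ 551. -298.   70.] 0.67
top reader [783. 113.  20.] 0.54
top spare_lid [ 384. -144.   10.] 0.78
top core [770. -50.  56.] 0.83
top core [ 384. -142.    9.] 0.39
top core [526. -30.  49.] 0.26
side tin_a [368. 359.  31.] 0.93
side tin_a [642. -27.  79.] 0.92
side tin_a [326. 189.  37.] 0.92
side tin_a [649.  90.  85.] 0.83
side open_tin_1 [471.  48.  64.] 0.84
side open_tin_1 [545. 127.  66.] 0.8
side open_tin_1 [530. -46.  67.] 0.78
side carousel [575.  11.  36.] 0.82
side reader [ 560. -338.   70.] 0.83
side reader [474.  46.  64.] 0.55
side spare_lid [ 386. -150.   14.] 0.58
side spare_lid [ 557. -336.   71.] 0.57
side core [770. -68.  38.] 0.85
```

View pics/top0.png

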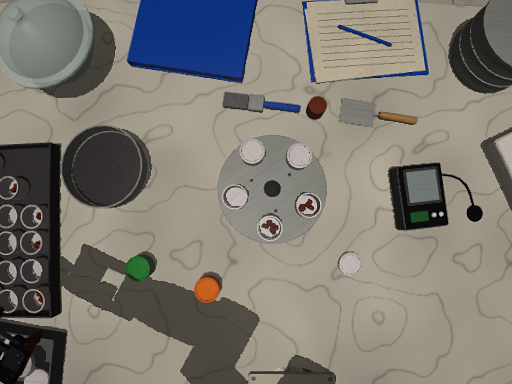

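Run:
```python
from h import *
im=cv2.imread("pics/top0.png"); W=np.load("topW.npy")
def blob(cx,cy,z0,z1,rad):
    m=(np.hypot(W[...,0]-cx,W[...,1]-cy)<rad)&(W[...,2]>z0)&(W[...,2]<z1)
    p=W[m][:,:2].astype(np.float32); v,u=np.nonzero(m)
    c,r=cv2.minEnclosingCircle(p)
    print((cx,cy),"mean",p.mean(0).round(1),"encl",np.round(c,1),round(r,1),"z",np.median(W[m][:,2]).round(1),"n",m.sum(),"px",u.mean().round(),v.mean().round(), "bgr",im[m].mean(0).round())
blob(648,107,78,95,48); blob(644,1,78,95,48)
blob(474,64,60,95,48); blob(529,-33,60,95,48); blob(548,147,60,95,48)
blob(572,57,40,48,26)
blob(572,57,30,100,150)
m=(abs(W[...,2]-70)<6)&(np.hypot(W[...,0]-551,W[...,1]+298)<130)
print(cv2.minAreaRect(W[m][:,:2].astype(np.float32)))
```

```text
(648, 107) mean [650.7 107.9] encl [651.1 108. ] 30.8 z 85.0 n 533 px 252.0 151.0 bgr [164. 168. 176.]
(644, 1) mean [641.9  -2.8] encl [642.5  -3.2] 30.5 z 85.2 n 531 px 299.0 155.0 bgr [164. 167. 176.]
(474, 64) mean [469.9  61.9] encl [471.5  63.5] 29.6 z 81.0 n 125 px 270.0 229.0 bgr [161. 164. 171.]
(529, -33) mean [527.  -29.2] encl [526.6 -26.5] 29.8 z 80.4 n 154 px 309.0 205.0 bgr [138. 140. 146.]
(548, 147) mean [545.7 149.8] encl [543.1 146.8] 29.4 z 81.0 n 133 px 233.0 195.0 bgr [151. 154. 161.]
(572, 57) mean [567.4  58.2] encl [567.8  58.6] 20.0 z 42.0 n 160 px 272.0 188.0 bgr [38. 39. 41.]
(572, 57) mean [565.6  57.9] encl [567.7  57.3] 135.3 z 36.2 n 9341 px 272.0 189.0 bgr [128. 134. 138.]
((554.73876953125, -305.15087890625), (152.087646484375, 109.82817840576172), 7.303926944732666)
```

The top view shows the carousel at px (272,189). Candidates for the lidded tins, with their pixels:
- **Plain lidded tins on the plate:** (252,151) and (299,155). These are the ones I want; their lid tops measure z = 85 mm, r = 30.5 mm.
- **Open tins on the plate:** (235,196) empty, (270,228) and (308,205) with chips.
- **Look-alikes on the bench:** green tin (138,267), orange tin (207,288).
- **Spare lid:** (350,263).

The reader is at (418,196), with its glass towards the top (+x).

```bash
cat >> h.py <<'E'
def plan(x,y,z,yaw,o=None):
    """turn about tool z (deg) then shift in tool axes; yaw = world angle of tool y, mod 180"""
    o=o or get_obs(); M=R.from_rotvec(o["orientation"]).as_matrix()
    cur=np.degrees(np.arctan2(M[1,1],M[0,1])); d=(cur-yaw+90)%180-90
    M2=M@R.from_rotvec([0,0,np.radians(d)]).as_matrix(); dp=np.array([x,y,z])-o["ee_pos"]
    print("pos",np.round(o["ee_pos"],1),"yaw",cur.round(1),"q6",o["qpos"][5].round(2),"tilt",np.degrees(np.arccos(-M[2,2])).round(2))
    print("turn",d.round(1),"shift now-axes",(M.T@dp).round(1),"after turn",(M2.T@dp).round(1))
E
python3 - <<'E'
from h import *
im=cv2.imread("pics/top0.png")
a=cv2.resize(im[130:250,215:335],(560,560),interpolation=cv2.INTER_CUBIC)
cv2.imwrite("pics/crop1.png",a)
W=np.load("topW.npy")
g=(im[...,0].astype(int)); 
m=(abs(W[...,2]-70)<8)&(np.hypot(W[...,0]-555,W[...,1]+305)<90)&(im.max(2)>85)
n,l,s,c=cv2.connectedComponentsWithStats(m.astype(np.uint8))
for i in range(1,n):
    if s[i,4]>150:
        p=W[l==i][:,:2].astype(np.float32); print(s[i],cv2.minAreaRect(p),p.mean(0))
plan(651,108,220,31.2)
E
```

```text
[406 169  33  34 910] ((578.1575927734375, -303.33563232421875), (74.83349609375, 74.86145782470703), 6.776030540466309) [ 577.95184 -303.1093 ]
pos [274.5 561.4 222.7] yaw 63.9 q6 -0.02 tilt 0.0
turn 32.7 shift now-axes [-537.4 -242.     2.7] after turn [-582.9   87.1    2.7]
```

View pics/crop1.png

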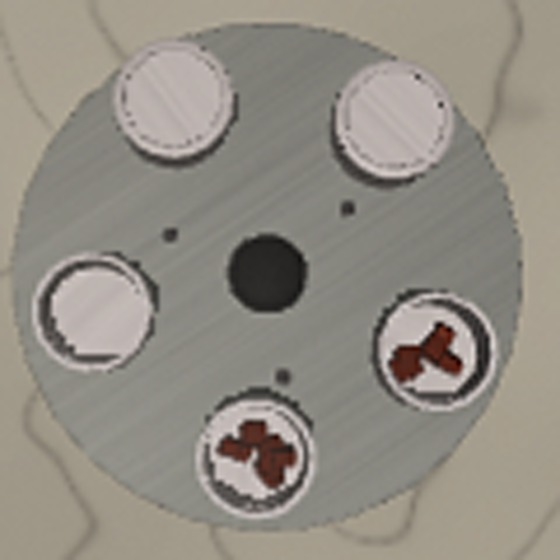

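The crop confirms it: both tins at crop (175,100) and (393,120) have flat closed lids, and the one at (95,312) is open and empty. The glass measures 75 mm square, centred at (578,-303).

Emit:
jog_arm --increments '[0, 0, 0, -44.8, -20.2, 0, 100, 0, 0, 0, -44.8, -20.2, 0, 100, 0, 0, 0, -44.8, -20.2, 0, 100, 0, 0, 0, -44.8, -20.2, 0, 100, 0, 0, 0, -44.8, -20.2, 0, 100, 0, 0, 0, -44.8, -20.2, 0, 100, 0, 0, 0, -44.8, -20.2, 0, 100, 0, 0, 0, -44.8, -20.2, 0, 100, 0, 0, 0, -44.8, -20.2, 0, 100, 0, 0, 0, -44.8, -20.2, 0, 100, 0, 0, 0, -44.8, -20.2, 0, 100, 0, 0, 0, -44.8, -20.2, 0, 100]'

```text
t: 2.2
ee_pos: [652.0, 106.2, 222.8]
orientation: [0.708, 3.06, 0.0]
ft_force: [0.5, -0.3, 0.4]
width: 87.9
grasp_force: 0.0
```

Emit:
jog_arm --increments '[0, 0, 8.2, 0, 0, 0, 100, 0, 0, 8.2, 0, 0, 0, 100, 0, 0, 8.2, 0, 0, 0, 100, 0, 0, 8.1, 0, 0, 0, 100, 0, 0, 0, 0, 0, 0, 100]'

```text
t: 2.82
ee_pos: [651.0, 107.5, 222.7]
orientation: [-1.539, -2.739, 0.0]
ft_force: [-0.2, 0.2, 0.7]
width: 87.5
grasp_force: 0.0
```

```bash
cat >> h.py <<'E'
def wrist(name=None):
    """world xy of tin-top circles seen by the wrist camera"""
    o=get_obs(); im=get_image("wrist")
    if name: cv2.imwrite(f"pics/{name}.png",im["pixels"])
    W=cloud(im,o); return o,im,W
def lid(W,x,y,rad=45,z0=79,z1=92):
    m=(np.hypot(W[...,0]-x,W[...,1]-y)<rad)&(W[...,2]>z0)&(W[...,2]<z1)
    if m.sum()<30: print("none"); return
    p=W[m][:,:2].astype(np.float32); c,r=cv2.minEnclosingCircle(p)
    print("mean",p.mean(0).round(1),"encl",np.round(c,1),round(r,1),"z",np.median(W[m][:,2]).round(1),m.sum())
def read(n=6):
    fs=[]
    for i in range(n): fs.append(get_obs()["ft_force"]); 
    return np.mean(fs,0).round(2)
E
python3 - <<'E'
from h import *
o,im,W=wrist("w1")
lid(W,651,108); lid(W,642,-3)
plan(651,108,120,31.2); print(o["ft_force"],o["moment"])
E
```

```text
mean [651.3 109.3] encl [651.8 108.2] 30.6 z 85.1 2828
mean [644.9   0.7] encl [642.8  -2.5] 30.7 z 84.7 1990
pos [651.  107.5 222.7] yaw 31.4 q6 -0.4 tilt 0.0
turn 0.2 shift now-axes [  0.4   0.3 102.7] after turn [  0.4   0.3 102.7]
[-0.19365666  0.15254482  0.66089422] [-0.03575272  0.0169215   0.03937534]
```

View pics/w1.png

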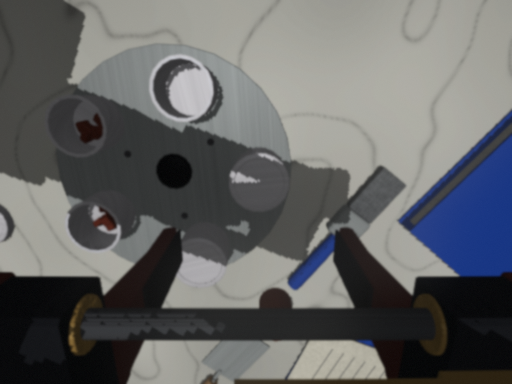

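The wrist view shows tin A's lid at px (258,180) on the fingers' centre plane, with the hub at (174,171), so the fingers close radially. The lid positions agree with the top camera within 1 mm. Now I'll go down on tin A.

Emit:
jog_arm --increments '[0, 0, 0, 0.4, 0.8, 25, 100, 0, 0, 0, 0, 0, 25, 100, 0, 0, 0, 0, 0, 25, 100, 0, 0, 0, 0, 0, 25, 100, 0, 0, 0, 0, 0, 25, 100, 0, 0, 0, 0, 0, 20, 100, 0, 0, 0, 0, 0, 10, 100, 0, 0, 0, 0, 0, 5.5, 100, 0, 0, 0, 0, 0, 0, 100, 0, 0, 0, 0, 0, 0, 100]'

```text
t: 4.12
ee_pos: [652.0, 108.4, 63.0]
orientation: [1.54, 2.737, 0.001]
ft_force: [-0.1, -0.2, -0.4]
width: 88.2
grasp_force: 0.0
```

Emit:
jog_arm --increments '[0, 0, 0, 0, 0, 0, 80, 0, 0, 0, 0, 0, 0, 75, 0, 0, 0, 0, 0, 0, 72, 0, 0, 0, 0, 0, 0, 69, 0, 0, 0, 0, 0, 0, 66, 0, 0, 0, 0, 0, 0, 60, 0, 0, 0, 0, 0, 0, 50, 0, 0, 0, 0, 0, 0, 50]'

```text
t: 5.12
ee_pos: [651.7, 108.4, 62.3]
orientation: [1.541, 2.737, 0.0]
ft_force: [1.3, 1.8, 0.8]
width: 60.6
grasp_force: 30.0
```

Emit:
jog_arm --increments '[0, 0, 0, 0, 0, -3, 50, 0, 0, 0, 0, 0, -7, 50, 0, 0, 0, 0, 0, -10, 50, 0, 0, 0, 0, 0, -10, 50, 0, 0, 0, 0, 0, -6, 50, 0, 0, 0, 0, 0, 0, 50, 0, 0, 0, 0, 0, 0, 50, 0, 0, 0, 0, 0, 0, 50]'

```text
t: 6.12
ee_pos: [651.2, 108.3, 97.8]
orientation: [-1.541, -2.737, 0.001]
ft_force: [-0.3, 0.3, -0.6]
width: 60.3
grasp_force: 30.0
```

Emit:
jog_arm --increments '[0, 0, 0, 0, 0, 0, 50]'

```text
t: 6.25
ee_pos: [651.3, 108.3, 97.8]
orientation: [-1.541, -2.737, 0.001]
ft_force: [0.3, -0.6, -1.7]
width: 60.4
grasp_force: 30.0
```

Emit:
jog_arm --increments '[0, 0, 0, 0, 0, 0, 50]'

```text
t: 6.38
ee_pos: [651.4, 108.3, 98.0]
orientation: [-1.541, -2.737, 0.0]
ft_force: [-1.0, -0.1, -0.9]
width: 60.4
grasp_force: 30.0
```

Emit:
jog_arm --increments '[0, 0, 0, 0, 0, 0, 50]'

```text
t: 6.5
ee_pos: [651.4, 108.3, 98.1]
orientation: [-1.541, -2.737, 0.0]
ft_force: [0.9, -0.3, -2.3]
width: 60.3
grasp_force: 30.0
```

Run:
```python
from h import *
o=get_obs(); print(o["ft_force"].round(2),o["joint_torque"].round(2),o["ee_pos"].round(1),o["width"])
for c in ["side","top"]:
    im=get_image(c); W=cloud(im)
    cv2.imwrite(f"pics/{c}2.png",im["pixels"])
    for n in ["tin_a","open_tin_1"]:
        for r in models.look_for(n,c): print(c,n,np.round(r["centre"]),round(r["p"],2))
    o=get_obs(); print(o["ft_force"].round(2))
```

```text
[ 0.86 -0.33 -2.34] [ 0.000e+00 -6.217e+01 -2.341e+01  5.000e-02  4.000e-02 -0.000e+00] [651.4 108.3  98.1] 60.25382895763854
side tin_a [650.  80. 112.] 0.96
side tin_a [643. -23.  77.] 0.92
side tin_a [371. 361.  34.] 0.82
side tin_a [327. 187.  33.] 0.78
side open_tin_1 [474.  49.  62.] 0.87
side open_tin_1 [529. -44.  68.] 0.7
side open_tin_1 [544. 126.  67.] 0.57
[ 0.83 -0.45 -1.03]
top tin_a [368. 378.  54.] 0.89
[-0.68  0.89 -0.57]
```

Run:
```python
from h import *
f=[]
for i in range(14):
    get_image("wrist"); o=get_obs(); f.append(np.r_[o["ft_force"],o["moment"],o["joint_torque"][1:3]])
f=np.array(f); print(f.mean(0).round(3),f.std(0).round(3)); print(o["ee_pos"],o["width"])
```

```text
[-1.1000e-01 -7.0000e-03 -1.1650e+00 -4.9000e-02  1.3000e-02 -6.0000e-03
 -6.2205e+01 -2.3426e+01] [0.528 0.605 0.464 0.021 0.041 0.023 0.003 0.001]
[651.47164167 108.29230641  98.18348338] 60.144759724110095
```

Tin A reads −1.17 ± 0.12 N against a baseline of about 0, so it is the light one. I'll set it back on the plate.

Emit:
jog_arm --increments '[0, 0, 0, 0, 0, 10, 50, 0, 0, 0, 0, 0, 10, 50, 0, 0, 0, 0, 0, 8, 50, 0, 0, 0, 0, 0, 4, 50, 0, 0, 0, 0, 0, 2, 50, 0, 0, 0, 0, 0, 1, 50, 0, 0, 0, 0, 0, 0.5, 50, 0, 0, 0, 0, 0, 0, 50, 0, 0, 0, 0, 0, 0, 50]'

```text
t: 8.62
ee_pos: [651.6, 108.3, 62.8]
orientation: [1.541, 2.737, 0.0]
ft_force: [0.3, 0.3, -1.3]
width: 60.2
grasp_force: 30.0
```

Emit:
jog_arm --increments '[0, 0, 0, 0, 0, 0.3, 50, 0, 0, 0, 0, 0, 0, 50]'

```text
t: 8.88
ee_pos: [651.5, 108.3, 62.4]
orientation: [1.541, 2.738, 0.0]
ft_force: [0.1, 0.0, -0.2]
width: 60.1
grasp_force: 30.0
```

Now at the grasp height, so I'll go the last 0.3 mm, release gently and rise.

Emit:
jog_arm --increments '[0, 0, 0, 0, 0, 0.3, 50, 0, 0, 0, 0, 0, 0, 50, 0, 0, 0, 0, 0, 0, 70, 0, 0, 0, 0, 0, 0, 72, 0, 0, 0, 0, 0, 0, 76, 0, 0, 0, 0, 0, 0, 85, 0, 0, 0, 0, 0, 0, 100, 0, 0, 0, 0, 0, 0, 100, 0, 0, 0, 0, 0, 0, 100]'

```text
t: 10.0
ee_pos: [651.5, 108.3, 62.1]
orientation: [1.541, 2.738, -0.0]
ft_force: [-0.5, -0.2, 0.1]
width: 88.1
grasp_force: 0.0
```

Emit:
jog_arm --increments '[0, 0, 0, 0, 0, -5, 100, 0, 0, 0, 0, 0, -15, 100, 0, 0, 0, 0, 0, -25, 100, 0, 0, 0, 0, 0, -25, 100, 0, 0, 0, 0, 0, -25, 100, 0, 0, 0, 0, 0, -25, 100, 0, 0, 0, 0, 0, -25, 100, 0, 0, 0, 0, 0, -15, 100, 0, 0, 0, 0, 0, 0, 100, 0, 0, 0, 0, 0, 0, 100]'

```text
t: 11.25
ee_pos: [650.9, 108.2, 221.3]
orientation: [-1.541, -2.737, 0.001]
ft_force: [-1.4, -0.6, 0.2]
width: 87.9
grasp_force: 0.0
```

Run:
```python
from h import *
o,im,W=wrist("w2")
lid(W,651,108); lid(W,642,-3)
o,im,W=wrist(); lid(W,651,108); lid(W,642,-3)
plan(642.8,-2.8,220,-38.7)
```

```text
mean [651.  109.1] encl [651.6 108. ] 30.6 z 85.1 2852
mean [6.45e+02 5.00e-01] encl [643.2  -2. ] 30.5 z 84.7 2003
mean [651.  109.1] encl [651.6 108.1] 30.6 z 85.0 2850
mean [6.449e+02 6.000e-01] encl [642.9  -2.5] 30.7 z 84.6 2016
pos [650.8 108.2 220.8] yaw 31.2 q6 -0.4 tilt 0.12
turn 69.9 shift now-axes [-90.8 -64.4   0.9] after turn [-91.6  63.2   0.9]
```

Emit:
jog_arm --increments '[0, 0, 0, -30.3, -21.4, 0, 100, 0, 0, 0, -30.3, -21.5, 0, 100, 0, 0, 0, -30.2, -21.5, 0, 100, 0, 0, 10, 0, 0, 0, 100, 0, 0, 10, 0, 0, 0, 100, 0, 0, 10, 0, 0, 0, 100, 0, 0, 10, 0, 0, 0, 100, 0, 0, 10, 0, 0, 0, 100, 0, 0, 10, 0, 0, 0, 100, 0, 0, 9.9, 0, 0, 0, 100, 0, 0, 0, 0, 0, 0, 100]'

```text
t: 12.72
ee_pos: [643.1, -2.7, 221.1]
orientation: [-2.83, -1.363, 0.002]
ft_force: [0.5, 0.7, 0.2]
width: 87.7
grasp_force: 0.0
```

Run:
```python
from h import *
o,im,W=wrist()
lid(W,651,108); lid(W,642,-3)
plan(642.8,-2.8,61.8,-38.7)
```

```text
mean [651.8 108.8] encl [651.2 108.5] 30.7 z 85.2 3754
mean [643.3  -1.8] encl [642.8  -2.6] 30.5 z 85.1 2854
pos [643.2  -2.7 221.3] yaw -38.5 q6 0.65 tilt 0.08
turn 0.2 shift now-axes [-2.000e-01 -1.000e-01  1.595e+02] after turn [-2.000e-01 -1.000e-01  1.595e+02]
```

Emit:
jog_arm --increments '[0, 0, 0, 0, 0, 25, 100, 0, 0, 0, 0, 0, 25, 100, 0, 0, 0, 0, 0, 25, 100, 0, 0, 0, 0, 0, 25, 100, 0, 0, 0, 0, 0, 25, 100, 0, 0, 0, 0, 0, 20, 100, 0, 0, 0, 0, 0, 9, 100, 0, 0, 0, 0, 0, 5.5, 100, 0, 0, 0, 0, 0, 0, 100, 0, 0, 0, 0, 0, 0, 100]'

```text
t: 14.02
ee_pos: [644.1, -2.7, 63.3]
orientation: [2.831, 1.361, 0.002]
ft_force: [0.1, 0.6, -0.1]
width: 87.9
grasp_force: 0.0
```

Emit:
jog_arm --increments '[0, 0, 0, 0, 0, 0, 80, 0, 0, 0, 0, 0, 0, 75, 0, 0, 0, 0, 0, 0, 72, 0, 0, 0, 0, 0, 0, 69, 0, 0, 0, 0, 0, 0, 66, 0, 0, 0, 0, 0, 0, 60, 0, 0, 0, 0, 0, 0, 50, 0, 0, 0, 0, 0, 0, 50]'

```text
t: 15.02
ee_pos: [643.8, -2.8, 62.7]
orientation: [2.831, 1.361, 0.001]
ft_force: [1.6, -1.7, 0.7]
width: 60.1
grasp_force: 30.0
```

Emit:
jog_arm --increments '[0, 0, 0, 0, 0, -3, 50, 0, 0, 0, 0, 0, -7, 50, 0, 0, 0, 0, 0, -10, 50, 0, 0, 0, 0, 0, -10, 50, 0, 0, 0, 0, 0, -6, 50, 0, 0, 0, 0, 0, 0, 50, 0, 0, 0, 0, 0, 0, 50, 0, 0, 0, 0, 0, 0, 50]'

```text
t: 16.02
ee_pos: [643.2, -2.7, 98.2]
orientation: [-2.831, -1.361, 0.001]
ft_force: [0.7, 1.3, -3.5]
width: 60.6
grasp_force: 30.0
```

Run:
```python
from h import *
f=[]
for i in range(12):
    im=get_image("side" if i==11 else "wrist"); o=get_obs(); f.append(np.r_[o["ft_force"],o["moment"]])
f=np.array(f); print(f.mean(0).round(3),f.std(0).round(3)); print(o["ee_pos"],o["width"],o["grasp_force"],o["t"])
cv2.imwrite("pics/side3.png",im["pixels"])
plan(642.8,-2.8,180,-38.7)
```

```text
[-0.153 -0.184 -3.35  -0.051  0.11  -0.008] [0.43  0.595 0.65  0.014 0.029 0.025]
[643.52144934  -2.73527194  98.58509106] 60.37768392394064 29.999328553676605 16.625
pos [643.5  -2.7  98.6] yaw -38.7 q6 0.65 tilt 0.0
turn 0.0 shift now-axes [ -0.5  -0.5 -81.4] after turn [ -0.5  -0.5 -81.4]
```

View pics/side3.png

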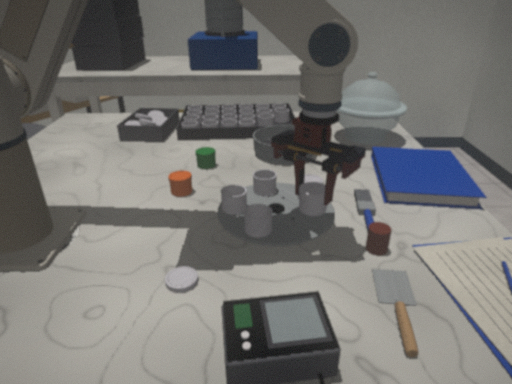

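The side view shows tin B in the fingers at px (311,198), with the open tins and tin A still standing on the plate and the reader at (278,335), glass side (295,320). Tin B reads −3.35 N, so it is the heavy one. The steps have been met in order, so I'll carry it to the glass.

Emit:
jog_arm --increments '[0, 0, 0, 0, 0, -4, 50, 0, 0, 0, 0, 0, -10, 50, 0, 0, 0, 0, 0, -14, 50, 0, 0, 0, 0, 0, -12, 50, 0, 0, 0, 0, 0, -8, 50, 0, 0, 0, -5.5, 2.7, 0, 50, 0, 0, 0, -13.8, 6.8, 0, 50, 0, 0, 0, -22, 11, 0, 50, 0, 0, 0, -27.5, 13.7, 0, 50, 0, 0, 0, -27.5, 13.7, 0, 50, 0, 0, 0, -27.5, 13.7, 0, 50, 0, 0, 0, -27.5, 13.7, 0, 50]'

```text
t: 18.12
ee_pos: [606.6, -169.8, 145.9]
orientation: [-2.831, -1.36, 0.002]
ft_force: [0.9, 0.1, -3.9]
width: 60.2
grasp_force: 30.0
```

Emit:
jog_arm --increments '[0, 0, 0, -27.5, 13.7, 0, 50, 0, 0, 0, -27.5, 13.7, 0, 50, 0, 0, 0, -27.5, 13.7, 0, 50, 0, 0, 0, -22, 11, 0, 50, 0, 0, 0, -13.8, 6.8, 0, 50, 0, 0, 0, -5.5, 2.7, 0, 50, 0, 0, 0, 0, 0, 0, 50, 0, 0, 0, 0, 0, 0, 50, 0, 0, 0, 0, 0, 0, 50, 0, 0, 0, 0, 0, 0, 50]'

```text
t: 19.38
ee_pos: [578.8, -302.5, 146.6]
orientation: [-2.831, -1.362, -0.0]
ft_force: [0.6, -0.8, -3.2]
width: 60.2
grasp_force: 30.0
```

Run:
```python
from h import *
plan(578.2,-303.3,147,-38.7)
im=get_image("top"); W=cloud(im); lid(W,651,108); lid(W,642,-3)
im=get_image("side"); cv2.imwrite("pics/side4.png",im["pixels"]); W=cloud(im)
for n in ["tin_a","open_tin_1"]:
  for r in models.look_for(n,"side"): print(n,np.round(r["centre"]),round(r["p"],2))
rs=models.regions_of("tin_a","side")
for r in rs:
  p=W[r["region"]]; p=p[np.hypot(p[:,0]-578,p[:,1]+303)<45]
  if len(p)>50: print("held tin",np.percentile(p,[3,50,97],axis=0).round(1))
```

```text
pos [ 578.8 -302.5  146.6] yaw -38.6 q6 0.17 tilt 0.0
turn 0.1 shift now-axes [-0.9  0.  -0.4] after turn [-0.9  0.  -0.4]
mean [650.4 107.6] encl [650.8 107.5] 30.4 z 85.0 527
none
tin_a [368. 361.  30.] 0.77
tin_a [328. 192.  33.] 0.68
tin_a [ 575. -324.  170.] 0.57
open_tin_1 [520. -53.  54.] 0.73
open_tin_1 [457.  45.  60.] 0.53
held tin [[ 551.1 -332.2  125. ]
 [ 574.4 -321.9  168.1]
 [ 597.4 -280.7  170.9]]
```

View pics/side4.png

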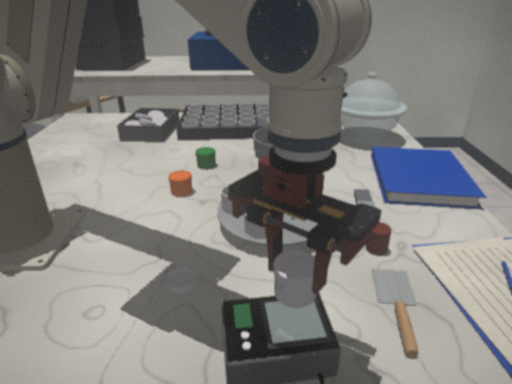

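The side view shows tin B held level at px (295,280) above the glass at (297,318). Its top is at z ≈ 171 and its underside at about 121, which is 50 mm over the glass. Tin A still stands on the plate at (651,108). Handing in.

```bash
python3 -c "
from h import *
o=get_obs(); print(o['t'],o['grasp_force'],abs(o['qvel']).max()); print(job.close_job())"
```

```text
19.625 29.9993097782135 0.0012607646462038432
the job is handed in; nothing more can be done
None
```

The heavier lidded tin (about 3.35 N, against 1.17 N for the lighter) is held level and still about 50 mm above the centre of the reader's glass, the lighter one is standing back on the carousel, and the job was handed in at 19.6 s; no verdict came back.

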